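Shut the draught shield and tare the balance

TASK

A beaker stands on the pan of the lab balance, ready to be tared. With the fingertips only, gently slide the lid of the glass draught shield fully shut (towards the front of the balance), then press the tare key, which is the long bar key, fully down, let it come up again and withdraw. Press no other key, grasp or lift nothing, and leave the beaker and the things standing beside the balance where they are.

Things in the scene. Friction and masses are not known exactly. Their poses are not given: they have to be found in the camera images.
- balance: Fixed white lab balance, 330 deep (x) x 210 wide (y) mm. Origin: centre of its underside on the bench; x runs from its front (keys, towards the robot) to its back, y to its left seen from the front, z up. Sloping control panel from the front edge (x -165, 45 high) up to x -40 (75 high), 13.5 degrees. Handle gently: over 25 N from the fingers, or the arm's other parts leaning on it, fails.
- shield_top (a point): Centre of the top rim of the balance's glass draught shield, at x 60, y 0, z 207 mm in the balance's frame: a square box of glass walls, 190 x 190 mm outside (x -35 to 155), rising from the 75 mm high deck to 207 mm, closed above by the sliding lid. The round steel pan is inside, 89 mm above the bench.
- lid (a joint): How far the draught shield's lid is open, in m: 0 = fully shut, up to 0.13 = slid back along the balance's +x. It starts 0.05 to 0.11 open, slides with about 1.2 N of friction, stays where it is left and stops dead at 0. The lid is a grey-framed glass plate, 190 x 190 x 6 mm, its upper face 213 mm above the bench.
- lid_grip (a point): Middle of the rear face of the finger lip on the lid's front edge: a grey wedge 80 mm wide (y), 14 mm high above the lid, its front a ramp. The upright rear face looks to the balance's +x, over the flat lid; a fingertip set down behind it pulls the lid shut. The point is 7 mm above the lid's upper face, 220 mm above the bench, and moves with the lid. Axes parallel to the balance's.
- tare_key (a joint): Travel of the tare key in m: 0 = up, 0.004 = fully down (at least 0.0028 counts). It springs back by itself; it takes 1.2 N to start and 4 N to hold fully down.
- tare_key_top (a point): Centre of the top of the tare key: the long white bar key, 44 wide (y) x 16 mm deep, 6 mm proud of the panel near its front edge, second from the right in the row of four seen from the front. z here is the panel's normal (13.5 degrees off vertical, leaning to the front), along which it moves. About 25 mm free to the keys beside it; the shield's front is 105 mm behind its middle.
- power_key (a joint): Travel of the round power key (16 mm diameter, leftmost, 95 mm left of the tare key), m, 0 = up. Must not be pressed.
- unit_key (a joint): Travel of the small square unit key (16 x 16 mm, 56 mm left of the tare key), m, 0 = up. Must not be pressed.
- print_key (a joint): Travel of the small square print key (16 x 16 mm, rightmost, 54 mm right of the tare key), m, 0 = up. Must not be pressed.
- beaker: Small glass beaker, 42 mm across, 58 mm high, standing loose on the pan inside the draught shield, its foot 89 mm and its rim 147 mm above the bench. Origin: centre of its underside, z up. To be left alone.
- jar: White reagent jar with blue cap, 58 mm across, 85 mm high, loose on the bench beside the balance. Origin: centre of its underside. To be left alone.
- weight: Steel calibration weight with a knob, 35 mm across, 50 mm high, 200 g, loose on the bench beside the balance. Origin: centre of its underside. To be left alone.
- spatula: Steel laboratory spatula, 160 mm long, 5 mm thick, lying on the bench at the left of the balance. Origin: middle of its underside, x along it. To be left alone.

How it is judged:
On the way, in this order (a step that is already met when the one before it is completed fails the run):
1. the draught shield's lid is shut (within 4 mm) (value of joint lid below 0.004 m), for 0.2 s.
2. the tare key is pressed down, with the lid shut (value of joint tare_key above 0.0028 m and value of joint lid below 0.004 m), for 0.05 s.
3. the tare key has come up again (value of joint tare_key below 0.001 m), for 0.2 s.
At the end, for the whole second after the job is handed in: The lid is shut to within 4 mm, all four keys are up again (within 1 mm), the beaker stands upright on the pan within 8 mm of where it was, and the jar, the weight and the spatula lie at rest within 15 mm of where they were (value of joint lid below 0.004 m and value of joint each of power_key, unit_key, tare_key, print_key below 0.001 m and z of beaker in the frame of balance between 0.086 and 0.092 m and angle between beaker's own z axis and vertical below 0.1 rad and distance of beaker from where it was at the start of the episode below 0.008 m and distance of each of jar, weight, spatula from where it was at the start of the episode below 0.015 m and linear speed of each of jar, weight, spatula, beaker below 0.02 m/s); the robot touches nothing.
It fails at once if a key other than the tare key is pressed (2 mm) (value of joint any of power_key, unit_key, print_key above 0.002 m).
It fails at once if the tare key is pressed while the draught shield is open (value of joint tare_key above 0.002 m and value of joint lid above 0.006 m).
It fails at once if the fingers press, knock or pinch the balance, its lid or a key with more than 25 N (contact force between the fingers and balance above 25 N).
It fails at once if the arm leans on the balance with something other than the fingers (contact force between the arm and balance above 3 N).
It fails at once if the beaker is lifted, tipped or shifted (8 mm), or the jar, the weight or the spatula is lifted or shifted (15 mm) (distance of beaker from where it was at the start of the episode above 0.008 m or angle between beaker's own z axis and vertical above 0.2 rad or distance of any of jar, weight, spatula from where it was at the start of the episode above 0.015 m).
It also fails if it takes over 42 s, if anything falls off the work surface, if the arm or the gripper's body presses on something with over 40 N, if the wrist force passes 120 N, or if a joint passes its speed limit or range.

ROBOT

A 6-joint arm with a two-finger parallel gripper is mounted at the origin on the work surface. World frame = base frame: x ahead of the robot, y to its left, z up, the work surface at z = 0. Lengths are in m, angles in rad, forces in N, time in s.
With the tool pointing down it reaches from about 0.425 to 0.925 m from the base axis. Payload 12.5 kg.
Tool frame: the origin (TCP) lies midway between the tips of the shut fingers; the grasp point (between the pads) lies 19 mm behind it; z points along the fingers, y is the line along which they close (so a half turn about z gives the same grasp; the last joint's range is limited). The gripper opens to 85 mm and grips with 20 to 120 N. Pads are 22 mm wide; open, the fingers measure 114 mm over their backs; the gripper's body (76 mm by 85 mm) begins 54 mm behind the grasp point. The pads swing forward as they close: fully open they stand 13 mm farther back than shut.
Start: joints at [-1.277, 0.491, 1.559, -0, 1.092, -0.106], TCP at [0.243, -0.576, 0.231] pointing down, gripper open.
Joint ranges: [-3.1, 3.1], [-0.84, 2.19], [0.05, 2.79], [-1.13, 4.28], [0.06, 2.93], [-2.69, 2.69]. Speed limits (rad/s): [2.22, 2.22, 2.79, 3.14, 3.14, 3.14].

INTERFACE

Orientations are given as a rotation vector (axis times angle).
In Python, from rig import bot gives the robot as it stands. The module is installed in compiled form; this text tells all that it offers.
- The arm moves only by the tool step_arm, never from a script. Its arguments are lists of equal length, an entry for each row: "offset": the shift along the tool's x, y, z normalised to -1 to 1, where 1 is 25 cm, a list of three; "turn": the turn, a rotation vector about the tool's x, y, z normalised to -1 to 1, where 1 is 45 degrees, a list of three; "jaw": the opening, from 0 (shut) to 1 (fully open). In form: {"offset": [[x, y, z], ...], "turn": [[ax, ay, az], ...], "jaw": [jaw, ...]}. A call has 1 to 8 rows; each row shifts and turns the commanded pose from where the row before left it, along the tool's axes as they then stand; what a row does not reach is not made up. A row lasts 1/12 s, in which the tool goes at most 41.7 mm and 7.16 degrees, less where a joint would pass 70% of its speed; a pose out of reach is approached as far as the arm can. A call with a number of a shift or a turn outside -1 to 1 is refused whole. A call with a gripper value outside its range is refused whole. The fingers move at their own pace and stop on an object; the grip force is fixed at half the most. Time passes only in rows, so rows that do not move let the fingers close. It gives the time, the measured TCP pose, the force, the opening and the grip force at its end, in the units of the state.
- bot.state(): the state, without advancing time (a new reading comes with each control period).
- bot.capture(name): name is "scene" or "side" or "wrist"; returns a dict with "img" (384x512x3 uint8, red, green, blue), "z_map" (384x512 float32, m along the optical axis (not along the pixel's ray), 0 where there is no reading), "vfov" (degrees; the focal length in pixels is half the picture's height over the tangent of half this angle, whatever the lens; pixels are square), "cx", "cy" (the principal point, pixels), "k1" (the pictures are not rectified: a ray, as slopes to the right and down, at radius r is drawn at 1 + k1 r^2 times it, then the intrinsics apply), "position" and "attitude" of the camera in the world. Camera axes: x right, y up, looking along -z (the intrinsics and any distortion apply to the point x, -y, -z); pixel columns grow to the right and rows downward; lengths in m; the calibration is good to about 2 mm. A picture is of the moment at which its call begins.
- bot.sign_off(): hands the job in; it is judged then, once.
Trained networks look in the newest picture that a camera, given by its name, has taken for a name from the list of things; names that differ only in an ending like _2 or _b are one class to them, and where a whole thing is asked for, a point or a joint stands for the part that bears it (a point fixed in the world has none). Each returns a list of dicts, best first, with "confidence" (0 to 1); they miss things now and then, are a little off and sometimes report something else, mostly with a low value. They report only what shows in the picture. A call takes as long as a camera call.
- bot.recognise(query, camera): "position" ([column, row] in pixels, amid what is visible of it).
- bot.pinpoint(query, camera): "position" ([column, row] in pixels: a listed point, or the origin of a listed thing).
The state is a dict: "t": time; "joint_positions": joint angles; "joint_velocities": joint speeds; "tau": joint torques, N m; "position": TCP position; "orientation": TCP orientation; "ft_force": force on the tool from outside, world axes, zero at the start; "torque": the same for the moment, N m; "opening": opening from 0.0 (shut) to 1.0 (fully open); "grasp_force": force on a finger pad.
Only numpy, scipy, OpenCV 4.12 (cv2) and the standard library are available. Lean on these libraries where they do the work, as an engineer would, in place of code of your own. Each camera call takes 0.05 s, during which the arm holds its last target. There are 200 camera calls.

## Working session

There is one attempt and no reset: what is moved stays moved. The work goes in short steps, Python scripts to look and compute and a tool call to move; the robot and the scene stay as the last step left them, time stands still between calls to the robot, and variables do not carry over. Pictures are saved under pics/ and viewed, at most 10 in all, crops included, and the job is handed in when it is done.

Besides the shell and the picture viewer there is one more tool, called as a command line: name --argument value ..., lists and objects as JSON in quotes. step_arm: Moves the arm, as the interface text tells. Scaled input: -1 to 1 covers 25 cm each way for a shift and 45 degrees each way for a turn. Its arguments: {"type":"object","properties":{"offset":{"type":"array","items":{"type":"array","items":{"type":"number"}}},"turn":{"type":"array","items":{"type":"array","items":{"type":"number"}}},"jaw":{"type":"array","items":{"type":"number"}}},"required":["offset","turn","jaw"]}

```bash
mkdir -p pics
cat > h.py <<'E'
import numpy as np, cv2
from scipy.spatial.transform import Rotation as R
from rig import bot
def rot(a):
    a=np.array(a,float)
    return a if a.shape==(3,3) else (R.from_rotvec(a).as_matrix() if a.size==3 else R.from_quat(a).as_matrix())
def ray(c,px):
    H=c["img"].shape[0]; f=H/2/np.tan(np.radians(c["vfov"])/2)
    d=np.array([(px[0]-c["cx"])/f,(px[1]-c["cy"])/f]); u=d.copy()
    for _ in range(20): u=d/(1+c["k1"]*(u@u))
    return rot(c["attitude"])@np.array([u[0],-u[1],-1.]), np.array(c["position"])
def at_z(c,px,z):
    d,p=ray(c,px); return p+d*(z-p[2])/d[2]
def at_depth(c,px):
    d,p=ray(c,px); x,y=int(round(px[0])),int(round(px[1]))
    return p+d*c["z_map"][y,x]
def proj(c,P):
    H=c["img"].shape[0]; f=H/2/np.tan(np.radians(c["vfov"])/2)
    q=rot(c["attitude"]).T@(np.array(P)-np.array(c["position"]))
    u=np.array([q[0],-q[1]])/-q[2]; u=u*(1+c["k1"]*(u@u))
    return u*f+[c["cx"],c["cy"]]
def save(c,n): cv2.imwrite("pics/"+n,cv2.cvtColor(c["img"],cv2.COLOR_RGB2BGR))
E
python3 - <<'E'
from h import *
np.set_printoptions(precision=4,suppress=True)
Z=dict(shield_top=.207,lid_grip=.220,tare_key_top=.058,balance=0,jar=0,weight=0,spatula=0,power_key=.058,unit_key=.058,print_key=.058)
print(bot.state())
for n in("scene","side"):
    c=bot.capture(n); save(c,n+"0.png"); print(n,c["position"],c["vfov"],c["k1"],c["attitude"])
    for q,z in Z.items():
        f=bot.recognise if q in("power_key","unit_key","print_key") else bot.pinpoint
        for r in f(q,n)[:2]: print(q,np.array(r["position"]),round(r["confidence"],2),at_z(c,r["position"],z), at_depth(c,r["position"]))
E
```

```text
{'t': 0.0, 'joint_positions': array([-1.2766,  0.4916,  1.5595, -0.    ,  1.0917, -0.1056]), 'joint_velocities': array([-0.0011, -0.0015, -0.0014,  0.001 , -0.0007, -0.0019]), 'tau': array([ -0.0002, -61.8457, -26.1601,  -0.0001,   0.004 ,  -0.    ]), 'position': array([ 0.2432, -0.5755,  0.2307]), 'orientation': array([-3.0779, -0.6237,  0.0002]), 'ft_force': array([-0.31  ,  0.4369,  0.3522]), 'torque': array([ 0.0126, -0.0213, -0.0583]), 'grasp_force': 0.0, 'opening': 1.004057250895091}
scene [ 1.2881 -0.1745  1.1587] 42.558482590019 0.01669234952465323 [0.5435 0.3868 1.1959]
shield_top [212.3 200.6] 0.83 [ 0.6249 -0.0565  0.207 ] [ 0.5431 -0.0419  0.0895]
lid_grip [213.2 205.7] 0.69 [ 0.6485 -0.0601  0.22  ] [ 0.6507 -0.0605  0.2233]
jar [142.6 232.9] 0.58 [ 0.5224 -0.2408  0.    ] [ 0.5477 -0.2386  0.0383]
weight [292.5 246.8] 0.73 [0.6967 0.1311 0.    ] [0.7122 0.1231 0.0304]
spatula [254.8 188.3] 0.55 [0.4789 0.0985 0.    ] [0.4796 0.0983 0.001 ]
power_key [292.8 246.6] 0.49 [0.726  0.1167 0.058 ] [0.7111 0.1245 0.0288]
side [0.1914 0.5168 0.8639] 48.9721718128808 -0.108469704
[... 192 characters left out ...]
099]
tare_key_top [336.8 223.6] 0.63 [ 0.4309 -0.0521  0.058 ] [ 0.4308 -0.0519  0.0583]
balance [288.2 208.5] 0.91 [ 0.5741 -0.0554  0.    ] [ 0.5416 -0.0069  0.0733]
balance [272.8 275.8] 0.23 [0.483  0.1266 0.    ] [0.4829 0.1266 0.0001]
jar [342.2 180.6] 0.87 [ 0.5158 -0.2277  0.    ] [ 0.5079 -0.2095  0.0211]
weight [204.9 226.1] 0.7 [0.7051 0.1221 0.    ] [0.6894 0.1342 0.0263]
spatula [273.8 274.6] 0.62 [0.4831 0.1226 0.    ] [0.4822 0.1238 0.0026]
spatula [343.1 178.4] 0.39 [ 0.5182 -0.2363  0.    ] [ 0.506  -0.2081  0.0324]
print_key [244.1 122.6] 0.67 [ 0.8426 -0.1958  0.058 ] [ 0.7172 -0.0586  0.2131]
print_key [348.2 215.6] 0.44 [ 0.4222 -0.0895  0.058 ] [ 0.4224 -0.0899  0.0574]
```

```bash
python3 -c "
import cv2;a=cv2.imread('pics/side0.png');cv2.imwrite('pics/side0c.png',cv2.resize(a[60:300,170:430],None,fx=2.5,fy=2.5,interpolation=cv2.INTER_CUBIC)[:600])"
```

```text
(no output)
```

View pics/side0c.png

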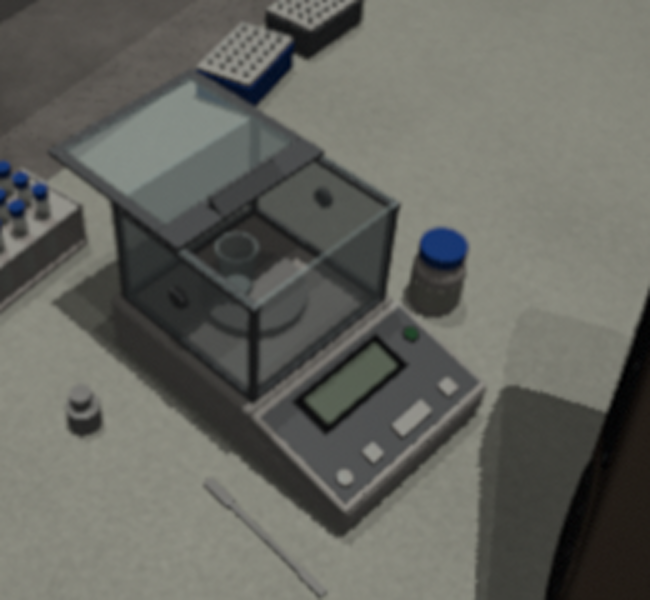

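View pics/scene0.png

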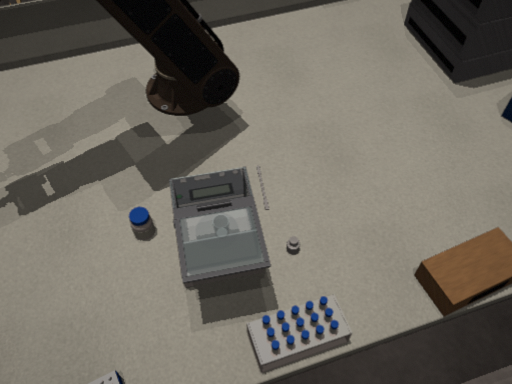

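The side crop shows the keys in a row: power at full-image (308,251), unit (319,241), tare (335,227) and print (349,214). The lid is slid back with its lip near (263,138). The scene picture shows the balance slightly yawed, with the jar on its right and the spatula and weight on its left.

Run:
```python
from h import *
from scipy.optimize import least_squares
np.set_printoptions(precision=4,suppress=True)
c=bot.capture("side"); s=bot.capture("scene")
F=lambda x,y:(np.array([x,y])/2.5+[170,60])
# model pts in balance frame, crop px
M=[((-.035,.095,.207),(252,303)),((-.035,-.095,.207),(397,205)),((-.165,.105,.045),(345,508)),((-.165,-.105,.045),(484,386)),((-.035,.095,.075),(252,395)),]
K=[(95,345,478),(56,373,452),(0,412,418),(-54,448,386)]
def bw(p,v):
    x,y,t=p[:3];return np.array([x+np.cos(t)*v[0]-np.sin(t)*v[1],y+np.sin(t)*v[0]+np.cos(t)*v[1],v[2]])
def model(p): # x y yaw ytare lid
    r=[proj(c,bw(p,v))-F(*u) for v,u in M]
    r+=[proj(c,bw(p,(-.14-.0014,p[3]+k/1e3,.0566)))-F(u,v) for k,u,v in K]
    return np.array(r)
o=least_squares(lambda p:model(p).ravel(),[.57,-.055,0,-.02],loss="soft_l1")
p=o.x;print(p,np.degrees(p[2]));print(model(p))
print("tare",bw(p,(-.1414,p[3],.0568)),"shield",bw(p,(.06,0,.207)))
# lid: corners front-left crop (178,248), front-right (323,153), rear left (52,152)
ct=np.array([np.cos(p[2]),np.sin(p[2])])
for u in[(178,247),(323,153),(52,152),(197,73)]:
    w=at_z(c,F(*u),.213)[:2]-p[:2]; print("lid corner bal frame",w@ct, w@[-ct[1],ct[0]])
for n,cc in(("side",c),("scene",s)):
    for r in bot.pinpoint("lid_grip",n)[:1]:
        w=at_z(cc,r["position"],.22); d=w[:2]-p[:2]; print(n,w,d@ct,d@[-ct[1],ct[0]])
print(rot(bot.state()["orientation"]))
```

```text
[ 0.5724 -0.0492 -0.1363 -0.0122] -7.810800482525813
[[ 0.2962  1.9968]
 [ 1.6477 -1.3024]
 [-0.2876  2.0997]
 [ 2.1531 -0.51  ]
 [-0.1865  3.0272]
 [-0.8626 -0.9737]
 [-0.5189 -0.4748]
 [-0.2733 -0.5124]
 [-0.1741 -0.2395]]
tare [ 0.4307 -0.0421  0.0568] shield [ 0.6319 -0.0573  0.207 ]
lid corner bal frame 0.057863322214790555 0.09613051607489873
lid corner bal frame 0.057517094857356066 -0.08801538761319043
lid corner bal frame 0.2397429421775137 0.09780703807050851
lid corner bal frame 0.23687888292165052 -0.08797023736383629
side [ 0.6571 -0.0543  0.22  ] 0.0845685814462643 0.006454816840545038
scene [ 0.6438 -0.0643  0.22  ] 0.07275474910716115 -0.005255862269822494
[[ 0.9211  0.3893  0.    ]
 [ 0.3893 -0.9211 -0.0002]
 [-0.      0.0002 -1.    ]]
```

The balance pose fits: tare key at a reach of 0.43 m, lid open about 0.087. I'm moving above the lip for a close look.

step_arm --offset '[[0.115,-0.063,-0.034],[0.115,-0.063,-0.034],[0.115,-0.063,-0.034],[0.115,-0.063,-0.034],[0.115,-0.063,-0.034],[0.115,-0.063,-0.034],[0.115,-0.063,-0.034],[0.115,-0.063,-0.034]]' --turn '[[0,0,0],[0,0,0],[0,0,0],[0,0,0],[0,0,0],[0,0,0],[0,0,0],[0,0,0]]' --jaw '[0,0,0,0,0,0,0,0]'

```text
t: 1.97
position: [0.4068, -0.3687, 0.2999]
orientation: [3.079, 0.624, 0.0]
ft_force: [0.3, 0.1, 0.3]
opening: 0.0
grasp_force: 0.0
```

step_arm --offset '[[0.115,-0.063,-0.034],[0.115,-0.063,-0.034],[0.115,-0.063,-0.034],[0.115,-0.063,-0.034],[0.115,-0.063,-0.034],[0.115,-0.063,-0.034],[0.115,-0.063,-0.034],[0.115,-0.063,-0.034]]' --turn '[[0,0,0],[0,0,0],[0,0,0],[0,0,0],[0,0,0],[0,0,0],[0,0,0],[0,0,0]]' --jaw '[0,0,0,0,0,0,0,0]'

```text
t: 2.63
position: [0.5697, -0.163, 0.3679]
orientation: [3.079, 0.624, 0.0]
ft_force: [0.1, -1.0, -0.0]
opening: -0.0
grasp_force: 0.0
```

step_arm --offset '[[0.115,-0.063,-0.034],[0.115,-0.063,-0.034],[0,0,0],[0,0,0],[0,0,0],[0,0,0],[0,0,0],[0,0,0]]' --turn '[[0,0,0],[0,0,0],[0,0,0.136],[0,0,0.136],[0,0,0.136],[0,0,0.136],[0,0,0.138],[0,0,0]]' --jaw '[0,0,0,0,0,0,0,0]'

```text
t: 3.3
position: [0.6096, -0.1131, 0.3843]
orientation: [3.134, -0.221, -0.0]
ft_force: [-0.7, 0.0, -0.0]
opening: -0.001
grasp_force: 0.0
```

Run:
```python
from h import *
np.set_printoptions(precision=4,suppress=True)
st=bot.state();print(st["position"],rot(st["orientation"]),st["ft_force"],st["opening"])
c=bot.capture("wrist");save(c,"w1.png");print(c["position"],rot(c["attitude"]))
for q,z in dict(lid_grip=.22,shield_top=.207,tare_key_top=.0568).items():
    for r in bot.pinpoint(q,"wrist")[:2]: print(q,np.array(r["position"]),r["confidence"],at_z(c,r["position"],z))
```

```text
[ 0.6096 -0.1131  0.3843] [[ 0.9901 -0.1402 -0.0001]
 [-0.1402 -0.9901 -0.0001]
 [-0.0001  0.0001 -1.    ]] [-0.7213  0.0145 -0.0281] -0.00080355796695725
[ 0.6917 -0.1249  0.5263] [[-0.1391  0.9386  0.3157]
 [-0.9903 -0.1317 -0.0449]
 [-0.0006 -0.3189  0.9478]]
lid_grip [192.  135.2] 0.88 [ 0.6501 -0.0614  0.22  ]
shield_top [195.4 152.1] 0.85 [ 0.6314 -0.0587  0.207 ]
tare_key_top [224.6 254.6] 0.57 [ 0.4313 -0.0415  0.0568]
```

View pics/w1.png

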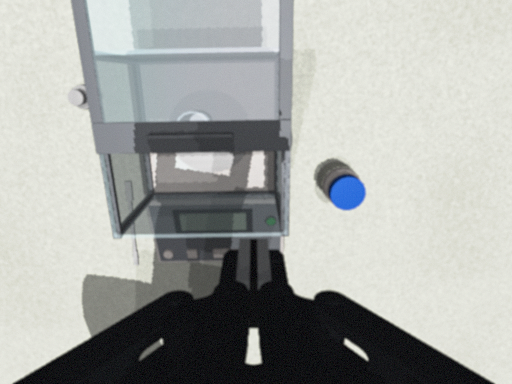

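The wrist view shows the lip at columns 148–234, rows 134–150, and the beaker near (193,117). It gives lid_grip (0.650, -0.061), consistent with the other cameras. I'm coming down behind the lip.

step_arm --offset '[[0.077,-0.0757,0],[0.077,-0.0757,0],[0.077,-0.0757,0],[0,0,0.14],[0,0,0.14],[0,0,0.14],[0,0,0.14],[0,0,0]]' --turn '[[0,0,0],[0,0,0],[0,0,0],[0,0,0],[0,0,0],[0,0,0],[0,0,0],[0,0,0]]' --jaw '[0,0,0,0,0,0,0,0]'

```text
t: 4.17
position: [0.6722, -0.0643, 0.2374]
orientation: [-3.133, 0.21, 0.016]
ft_force: [-0.6, -0.3, -0.0]
opening: 0.002
grasp_force: 0.0
```

Run:
```python
from h import *
np.set_printoptions(precision=4,suppress=True)
st=bot.state();print(st["position"],st["ft_force"]);P=st["position"];X=rot(st["orientation"])
for n in("wrist","side","scene"):
    c=bot.capture(n);save(c,n+"2.png");print(n,"tcp px",proj(c,P))
    for r in bot.pinpoint("lid_grip",n)[:1]:
        w=at_z(c,r["position"],.22);print(np.array(r["position"]),r["confidence"],w,"tool rel",X.T@(w-P))
a=cv2.imread('pics/wrist2.png')[:,:];b=cv2.imread('pics/side2.png')[60:300,170:430]
cv2.imwrite('pics/c2.png',np.hstack([cv2.resize(a,(480,360)),cv2.resize(b,(320,295))[:].copy() if 0 else cv2.copyMakeBorder(cv2.resize(b,(320,295)),0,65,0,0,0)]))
```

```text
[ 0.6722 -0.0643  0.2374] [-0.5686 -0.2982 -0.0221]
wrist tcp px [252.6443 257.1606]
side tcp px [260.1465 121.0285]
[265.7 130.9] 0.78 [ 0.6532 -0.0609  0.22  ] tool rel [-0.0191 -0.0008  0.0176]
scene tcp px [213.7896 210.0694]
[212.7 205.6] 0.93 [ 0.6478 -0.0611  0.22  ] tool rel [-0.0244  0.0001  0.0176]
```

View pics/c2.png

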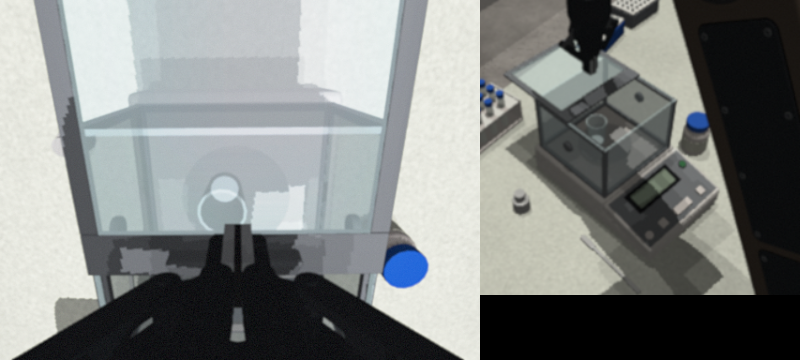

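The fingertips hover over the lid's front bar, about 22 mm behind the lip. I'm lowering to 7 mm above the lid.

step_arm --offset '[[0,0,0.024],[0,0,0.024],[0,0,0.02],[0,0,0],[-0.02,0,0],[-0.02,0,0],[-0.02,0,0],[0,0,0]]' --turn '[[0,0,0],[0,0,0],[0,0,0],[0,0,0],[0,0,0],[0,0,0],[0,0,0],[0,0,0]]' --jaw '[0,0,0,0,0,0,0,0]'

```text
t: 5.13
position: [0.6588, -0.0625, 0.2277]
orientation: [3.134, -0.213, 0.0]
ft_force: [-0.0, 0.1, 0.1]
opening: 0.0
grasp_force: 0.0
```

Last time the arm was still settling; it is now just above lip height. I'm backing up, lowering to z 0.219, then pulling.

step_arm --offset '[[0.03,0,0],[0.03,0,0],[0,0,0],[0,0,0.012],[0,0,0.012],[0,0,0.01],[0,0,0],[0,0,0]]' --turn '[[0,0,0],[0,0,0],[0,0,0],[0,0,0],[0,0,0],[0,0,0],[0,0,0],[0,0,0]]' --jaw '[0,0,0,0,0,0,0,0]'

```text
t: 5.8
position: [0.6744, -0.0647, 0.2185]
orientation: [-3.134, 0.213, 0.001]
ft_force: [1.0, 0.2, -0.5]
opening: 0.002
grasp_force: 0.0
```

step_arm --offset '[[-0.015,0,0],[-0.015,0,0],[-0.015,0,0],[-0.015,0,0],[-0.015,0,0],[-0.015,0,0],[-0.015,0,0],[-0.015,0,0]]' --turn '[[0,0,0],[0,0,0],[0,0,0],[0,0,0],[0,0,0],[0,0,0],[0,0,0],[0,0,0]]' --jaw '[0,0,0,0,0,0,0,0]'

```text
t: 6.47
position: [0.6445, -0.0607, 0.2189]
orientation: [3.134, -0.213, 0.001]
ft_force: [1.5, -0.5, 0.2]
opening: 0.0
grasp_force: 0.7
```

step_arm --offset '[[-0.016,0,0],[-0.016,0,0],[-0.016,0,0],[-0.016,0,0],[-0.016,0,0],[-0.016,0,0],[-0.016,0,0],[-0.016,0,0]]' --turn '[[0,0,0],[0,0,0],[0,0,0],[0,0,0],[0,0,0],[0,0,0],[0,0,0],[0,0,0]]' --jaw '[0,0,0,0,0,0,0,0]'

```text
t: 7.13
position: [0.6127, -0.0563, 0.2188]
orientation: [3.134, -0.213, 0.0]
ft_force: [1.4, -1.6, -0.8]
opening: 0.003
grasp_force: 0.7
```

step_arm --offset '[[-0.012,0,0],[-0.012,0,0],[-0.012,0,0],[-0.012,0,0],[-0.012,0,0],[-0.012,0,0],[0,0,0],[0,0,0]]' --turn '[[0,0,0],[0,0,0],[0,0,0],[0,0,0],[0,0,0],[0,0,0],[0,0,0],[0,0,0]]' --jaw '[0,0,0,0,0,0,0,0]'

```text
t: 7.8
position: [0.595, -0.0537, 0.2188]
orientation: [-3.134, 0.213, 0.001]
ft_force: [-0.7, 0.6, 0.5]
opening: 0.003
grasp_force: 0.0
```

Run:
```python
from h import *
np.set_printoptions(precision=4,suppress=True)
p=[.5724,-.0492];t=-.1363;ct=np.array([np.cos(t),np.sin(t)])
st=bot.state();print(st["position"],st["ft_force"],"tip front bal x",(st["position"][:2]-p)@ct-.011)
for n in("side","wrist"):
    c=bot.capture(n);save(c,n+"3.png")
    for r in bot.pinpoint("lid_grip",n)[:1]:
        w=at_z(c,r["position"],.22);print(n,np.array(r["position"]),r["confidence"],w,(w[:2]-p)@ct)
a=cv2.imread('pics/side3.png')[90:250,200:410]
cv2.imwrite('pics/c3.png',cv2.resize(a,None,fx=3.5,fy=3.5,interpolation=cv2.INTER_CUBIC))
```

```text
[ 0.595  -0.0537  0.2188] [-0.6665  0.5839  0.5118] tip front bal x 0.0120118840310076
side [285.2 144.2] 0.81 [ 0.5911 -0.0528  0.22  ] 0.01896197494422023
```

View pics/c3.png

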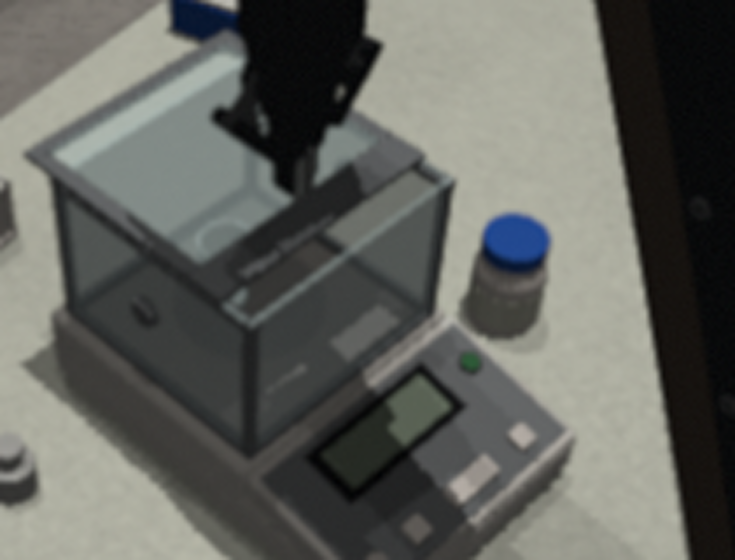

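The lid follows the fingers and about 25 mm remains open. I'm continuing slowly.

step_arm --offset '[[-0.01,0,0],[-0.01,0,0],[-0.01,0,0],[-0.01,0,0],[-0.01,0,0],[-0.008,0,0],[-0.006,0,0],[-0.004,0,0]]' --turn '[[0,0,0],[0,0,0],[0,0,0],[0,0,0],[0,0,0],[0,0,0],[0,0,0],[0,0,0]]' --jaw '[0,0,0,0,0,0,0,0]'

```text
t: 8.67
position: [0.5782, -0.0516, 0.2189]
orientation: [3.134, -0.213, 0.0]
ft_force: [0.8, -0.7, -0.0]
opening: -0.001
grasp_force: 0.6
```

step_arm --offset '[[-0.004,0,0],[-0.004,0,0],[-0.004,0,0],[-0.004,0,0]]' --turn '[[0,0,0],[0,0,0],[0,0,0],[0,0,0]]' --jaw '[0,0,0,0]'

```text
t: 9.0
position: [0.5744, -0.0511, 0.2188]
orientation: [3.134, -0.213, 0.0]
ft_force: [0.8, -0.7, 0.0]
opening: 0.003
grasp_force: 0.6
```

step_arm --offset '[[-0.004,0,0],[-0.004,0,0]]' --turn '[[0,0,0],[0,0,0]]' --jaw '[0,0]'

```text
t: 9.17
position: [0.5724, -0.0508, 0.2188]
orientation: [3.134, -0.213, 0.0]
ft_force: [0.8, -1.3, -0.4]
opening: 0.003
grasp_force: 0.6
```

step_arm --offset '[[-0.003,0,0],[-0.003,0,0],[-0.003,0,0],[-0.003,0,0]]' --turn '[[0,0,0],[0,0,0],[0,0,0],[0,0,0]]' --jaw '[0,0,0,0]'

```text
t: 9.5
position: [0.5695, -0.0504, 0.2188]
orientation: [3.134, -0.213, 0.0]
ft_force: [1.5, -1.0, -0.7]
opening: -0.003
grasp_force: 0.6
```

step_arm --offset '[[-0.003,0,0],[-0.003,0,0],[-0.003,0,0]]' --turn '[[0,0,0],[0,0,0],[0,0,0]]' --jaw '[0,0,0]'

```text
t: 9.75
position: [0.5681, -0.0502, 0.219]
orientation: [3.134, -0.213, 0.004]
ft_force: [7.8, -1.9, -3.5]
opening: 0.002
grasp_force: 4.2
```

Run:
```python
from h import *
st=bot.state();print(st["position"],st["ft_force"])
c=bot.capture("side");save(c,"side4.png")
for r in bot.pinpoint("lid_grip","side")[:1]: print(r,at_z(c,r["position"],.22))
a=cv2.imread('pics/side4.png')[90:250,200:410]
cv2.imwrite('pics/c4.png',cv2.resize(a,None,fx=3.5,fy=3.5,interpolation=cv2.INTER_CUBIC))
```

```text
[ 0.56805543 -0.05022765  0.21896559] [ 7.75651157 -1.92659595 -3.51383746]
```

View pics/c4.png

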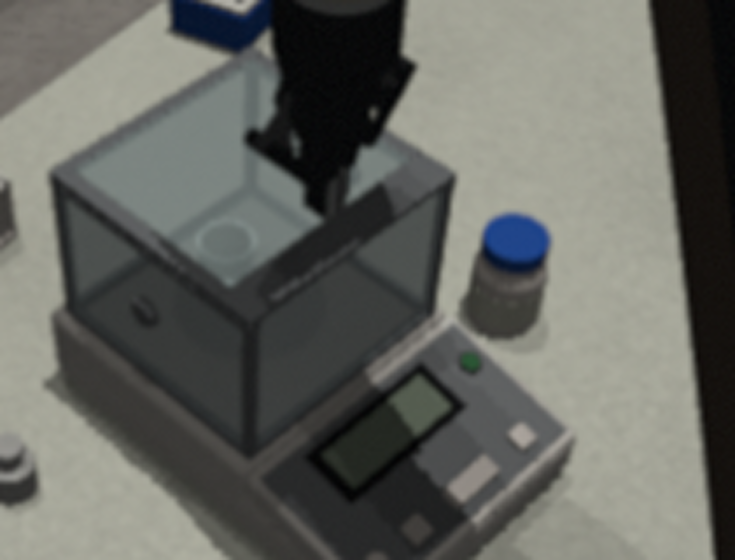

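The lid is flush and stopped against its end (7.8 N). I'm backing off, rising, then going above the tare key.

step_arm --offset '[[0.008,0,0],[0.012,0,0],[0,0,0],[0,0,-0.1],[0,0,-0.12],[0,0,-0.1],[0,0,0],[0,0,0]]' --turn '[[0,0,0],[0,0,0],[0,0,0],[0,0,0],[0,0,0],[0,0,0],[0,0,0],[0,0,0]]' --jaw '[0,0,0,0,0,0,0,0]'

```text
t: 10.52
position: [0.5723, -0.0506, 0.2999]
orientation: [3.134, -0.213, 0.003]
ft_force: [-0.2, 0.4, -0.4]
opening: -0.002
grasp_force: 0.0
```

step_arm --offset '[[-0.096,0.007,0],[-0.096,0.007,0],[-0.096,0.007,0],[-0.096,0.007,0],[-0.096,0.007,0],[-0.096,0.007,0],[0,0,0],[0,0,0]]' --turn '[[0,0,0],[0,0,0],[0,0,0],[0,0,0],[0,0,0],[0,0,0],[0,0,0],[0,0,0]]' --jaw '[0,0,0,0,0,0,0,0]'

```text
t: 11.18
position: [0.4274, -0.0415, 0.2984]
orientation: [-3.134, 0.214, 0.001]
ft_force: [0.6, -0.0, -0.1]
opening: -0.002
grasp_force: 0.0
```

Run:
```python
from h import *
np.set_printoptions(precision=4,suppress=True)
st=bot.state();P=st["position"];X=rot(st["orientation"]);print(P,X,st["ft_force"],st["joint_positions"])
for n in("wrist","side"):
    c=bot.capture(n);save(c,n+"5.png")
    for q,z in dict(tare_key_top=.0568,lid_grip=.22).items():
        for r in bot.pinpoint(q,n)[:1]:
            w=at_z(c,r["position"],z);print(n,q,np.array(r["position"]),r["confidence"],w,at_depth(c,r["position"]),"tool",X.T@(w-P))
```

```text
[ 0.4274 -0.0415  0.2984] [[ 0.9907 -0.1358 -0.0006]
 [-0.1358 -0.9907  0.0001]
 [-0.0006 -0.0001 -1.    ]] [ 0.6035 -0.0375 -0.0807] [-0.2509  0.1328  1.9084 -0.      1.101   1.4561]
wrist tare_key_top [253.  148.6] 0.65 [ 0.4316 -0.0419  0.0568] [ 0.4314 -0.0419  0.0558] tool [ 0.0043 -0.0001  0.2416]
side tare_key_top [337.5 226.7] 0.67 [ 0.4251 -0.0463  0.0568] [ 0.4262 -0.0491  0.0528] tool [-0.0016  0.005   0.2416]
side lid_grip [295.2 153. ] 0.98 [ 0.557  -0.0438  0.22  ] [ 0.5538 -0.0389  0.2256] tool [ 0.1287 -0.0154  0.0784]
```

View pics/wrist5.png

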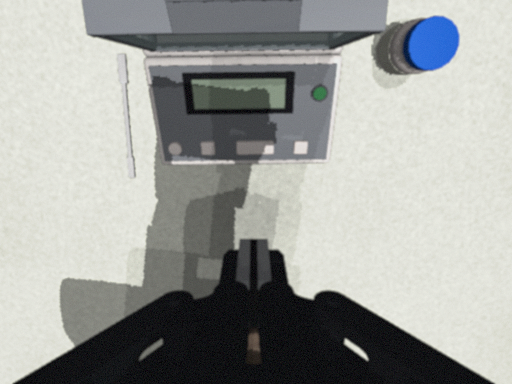

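The wrist view shows the tare bar at (255,148), between unit (208) and print (301), 4 mm ahead of the tool in x. I'm descending above it.

step_arm --offset '[[0.008,0,0.12],[0,0,0.14],[0,0,0.14],[0,0,0.14],[0,0,0.14],[0,0,0.12],[0,0,0.08],[0,0,0]]' --turn '[[0,0,0],[0,0,0],[0,0,0],[0,0,0],[0,0,0],[0,0,0],[0,0,0],[0,0,0]]' --jaw '[0,0,0,0,0,0,0,0]'

```text
t: 12.15
position: [0.429, -0.0416, 0.0755]
orientation: [-3.133, 0.213, 0.009]
ft_force: [-0.1, -0.0, 0.8]
opening: -0.002
grasp_force: 0.0
```

step_arm --offset '[[0,0,0],[0,0,0]]' --turn '[[0,0,0],[0,0,0]]' --jaw '[0,0]'

```text
t: 12.32
position: [0.4308, -0.042, 0.0796]
orientation: [3.134, -0.213, 0.001]
ft_force: [0.7, 0.0, 0.5]
opening: 0.0
grasp_force: 0.0
```

Run:
```python
from h import *
np.set_printoptions(precision=4,suppress=True)
st=bot.state();P=st["position"];X=rot(st["orientation"]);print(P,X,st["ft_force"],st["joint_positions"])
c=bot.capture("side");save(c,"side6.png");print(proj(c,P))
a=cv2.imread('pics/side6.png')[130:290,240:450]
cv2.imwrite('pics/c6.png',cv2.resize(a,None,fx=3.5,fy=3.5,interpolation=cv2.INTER_CUBIC))
```

```text
[ 0.4308 -0.042   0.0796] [[ 0.9908 -0.1353  0.0009]
 [-0.1353 -0.9908 -0.0003]
 [ 0.0009  0.0002 -1.    ]] [0.6603 0.0402 0.4675] [-0.2501  0.4799  2.1686 -0.0002  0.4922  1.4566]
[335.7169 220.835 ]
```

View pics/c6.png

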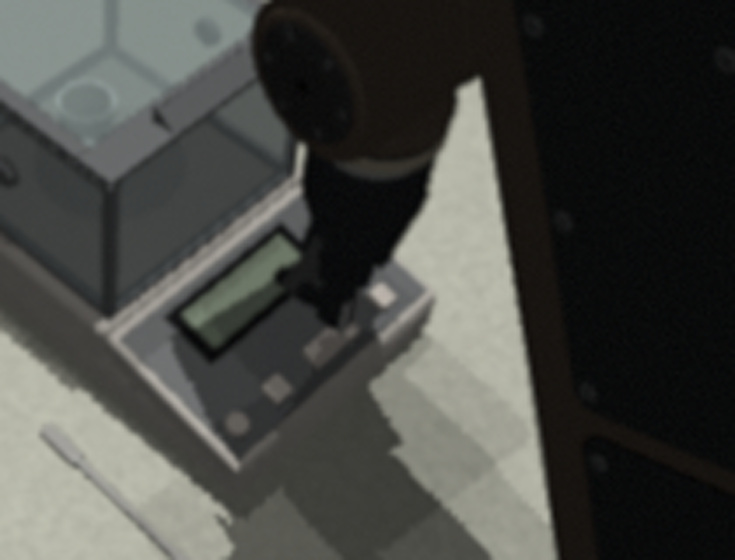

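The fingertips are above the tare bar and clear of its neighbours. I'm lowering gently.

step_arm --offset '[[-0.008,0,0.02],[0,0,0.02],[0,0,0.012],[0,0,0.008],[0,0,0.004],[0,0,0],[0,0,0],[0,0,0]]' --turn '[[0,0,0],[0,0,0],[0,0,0],[0,0,0],[0,0,0],[0,0,0],[0,0,0],[0,0,0]]' --jaw '[0,0,0,0,0,0,0,0]'

```text
t: 13.03
position: [0.4282, -0.0417, 0.0629]
orientation: [3.134, -0.213, 0.0]
ft_force: [-0.0, 0.0, 0.4]
opening: -0.001
grasp_force: 0.0
```

step_arm --offset '[[0,0,0.004],[0,0,0.004],[0,0,0.004],[0,0,0]]' --turn '[[0,0,0],[0,0,0],[0,0,0],[0,0,0]]' --jaw '[0,0,0,0]'

```text
t: 13.37
position: [0.4281, -0.0416, 0.0596]
orientation: [3.134, -0.213, -0.0]
ft_force: [-0.2, 0.3, 0.6]
opening: -0.0
grasp_force: 0.0
```

step_arm --offset '[[0,0,0.004],[0,0,0.004],[0,0,0]]' --turn '[[0,0,0],[0,0,0],[0,0,0]]' --jaw '[0,0,0]'

```text
t: 13.62
position: [0.4283, -0.0417, 0.0577]
orientation: [3.134, -0.213, 0.0]
ft_force: [0.3, -0.7, 1.0]
opening: 0.0
grasp_force: 0.6
```

step_arm --offset '[[0,0,0.004],[0,0,0.004],[0,0,0]]' --turn '[[0,0,0],[0,0,0],[0,0,0]]' --jaw '[0,0,0]'

```text
t: 13.87
position: [0.4285, -0.0417, 0.0558]
orientation: [3.134, -0.213, 0.001]
ft_force: [1.2, -0.2, 3.4]
opening: -0.003
grasp_force: 1.3
```

step_arm --offset '[[0,0,0.004],[0,0,0]]' --turn '[[0,0,0],[0,0,0]]' --jaw '[0,0]'

```text
t: 14.03
position: [0.4284, -0.0417, 0.0548]
orientation: [3.134, -0.213, 0.001]
ft_force: [1.6, -0.5, 3.9]
opening: 0.0
grasp_force: 1.6
```

step_arm --offset '[[0,0,0.003],[0,0,0]]' --turn '[[0,0,0],[0,0,0]]' --jaw '[0,0]'

```text
t: 14.2
position: [0.4284, -0.0417, 0.054]
orientation: [3.134, -0.213, 0.001]
ft_force: [2.2, -0.9, 3.8]
opening: -0.004
grasp_force: 1.8
```

step_arm --offset '[[0,0,0.003],[0,0,0]]' --turn '[[0,0,0],[0,0,0]]' --jaw '[0,0]'

```text
t: 14.37
position: [0.4285, -0.0417, 0.0536]
orientation: [3.134, -0.213, 0.002]
ft_force: [1.4, -0.4, 11.5]
opening: 0.003
grasp_force: 5.3
```

step_arm --offset '[[0,0,0.002],[0,0,0]]' --turn '[[0,0,0],[0,0,0]]' --jaw '[0,0]'

```text
t: 14.53
position: [0.4285, -0.0417, 0.0534]
orientation: [3.134, -0.213, 0.002]
ft_force: [-0.7, 0.2, 16.1]
opening: -0.004
grasp_force: 8.1
```

The force jump shows the key has bottomed out. I'm releasing and withdrawing straight up.

step_arm --offset '[[0,0,-0.01],[0,0,-0.02],[0,0,-0.04],[0,0,-0.1],[0,0,-0.14],[0,0,-0.14],[0,0,-0.14],[0,0,0]]' --turn '[[0,0,0],[0,0,0],[0,0,0],[0,0,0],[0,0,0],[0,0,0],[0,0,0],[0,0,0]]' --jaw '[0,0,0,0,0,0,0,0]'

```text
t: 15.2
position: [0.4295, -0.0419, 0.2055]
orientation: [3.133, -0.213, 0.011]
ft_force: [0.4, -0.1, -0.5]
opening: 0.003
grasp_force: 0.0
```

step_arm --offset '[[0,0,-0.14],[0,0,-0.1],[0,0,0],[0,0,0],[0,0,0],[0,0,0]]' --turn '[[0,0,0],[0,0,0],[0,0,0],[0,0,0],[0,0,0],[0,0,0]]' --jaw '[0,0,0,0,0,0]'

```text
t: 15.7
position: [0.4275, -0.0415, 0.2591]
orientation: [-3.134, 0.213, 0.004]
ft_force: [0.4, 1.0, 0.4]
opening: -0.003
grasp_force: 0.0
```

Run:
```python
from h import *
np.set_printoptions(precision=4,suppress=True)
st=bot.state();print(st["position"],st["ft_force"],st["t"])
c=bot.capture("side")
for q,z in dict(lid_grip=.22,tare_key_top=.0568).items():
    for r in bot.pinpoint(q,"side")[:1]: print(q,np.array(r["position"]),at_z(c,r["position"],z))
save(c,"side7.png")
a=cv2.imread('pics/side7.png')[90:250,200:410]
cv2.imwrite('pics/c7.png',cv2.resize(a,None,fx=3.5,fy=3.5,interpolation=cv2.INTER_CUBIC))
```

```text
[ 0.4275 -0.0415  0.2591] [0.4049 0.968  0.3968] 15.7
lid_grip [295.  149.4] [ 0.5641 -0.0527  0.22  ]
tare_key_top [337.4 223.8] [ 0.4298 -0.0533  0.0568]
```

View pics/c7.png

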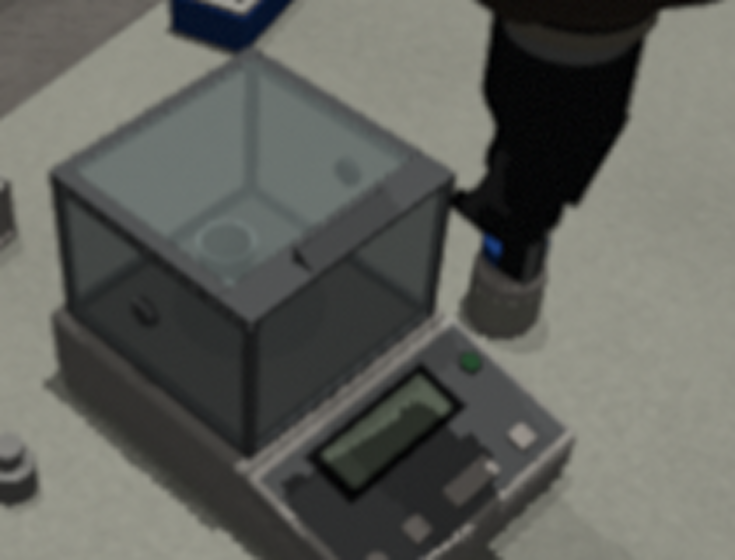

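The lid is shut and flush, the key is up, the beaker is in place and the arm is clear. I'm handing in.

```bash
python3 -c "
from rig import bot;print(bot.sign_off())"
```

```text
the job is handed in; nothing more can be done
None
```

I slid the lid shut to its stop, pressed the tare key fully down and let it come up, withdrew the arm clear of the balance, and handed the job in at about 16 s; no verdict came back.

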